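Put the underweight carton in the locked reject box

ROBOT

A 6-joint arm with a two-finger parallel gripper is mounted at the origin on the work surface. World frame = base frame: x ahead of the robot, y to its left, z up, the work surface at z = 0. Lengths are in m, angles in rad, forces in N, time in s.
With the tool pointing down it reaches from about 0.225 to 0.875 m from the base axis. Payload 3.4 kg.
Tool frame: the origin (TCP) lies between the finger pads; the fingertips stand 14 mm ahead of it and the grasp point (between the pads) lies 5 mm behind it; z points along the fingers, y is the direction in which the jaws open and shut (so a half turn about z gives the same grasp; the last joint's range is limited). The gripper opens to 85 mm and grips with 20 to 120 N. Pads are 22 mm wide; open, the fingers measure 114 mm over their backs; the gripper's body (76 mm by 85 mm) begins 54 mm behind the grasp point. The pads swing forward as they close: fully open they stand 13 mm farther back than shut.
Start: joints at [1.217, 0.276, 1.505, -0, 1.361, -0.121], TCP at [0.133, 0.56, 0.245] pointing down, gripper open.
Joint ranges: [-2.89, 2.89], [-0.75, 2.08], [0.22, 2.7], [-1.18, 4.32], [0.11, 2.71], [-2.7, 2.7]. Speed limits (rad/s): [2.57, 2.57, 3.14, 3.14, 3.14, 3.14].

INTERFACE

Orientations are given as a unit quaternion [w, x, y, z].
In Python, from rig import manip, get_image, job gives the robot as it stands. The module is installed in compiled form; this text tells all that it offers.
- The arm moves only by the tool step_arm, never from a script. Its argument "moves" is one flat list of numbers, 5 for each row, row after row: the shift along the tool's x, y, z as a fraction of full scale, then the turn about the tool's z as a fraction of full scale, then the gripper's target within -1 to 1 (shut at 1, half-way at 0, fully open at -1). In form: [dx, dy, dz, twist, hand, dx, dy, dz, twist, hand, ...]. A call has 1 to 5 rows; each row is the pose to reach, as a shift and turn from the pose commanded when the call began, along the tool's axes at that moment, turning the shorter way round; what a row does not reach only later rows make up. Full scale, the value 1, is 500 mm for a shift and pi rad for a turn. A row lasts 1/10 s, in which the tool goes at most 50 mm and 8.59 degrees, less where a joint would pass 70% of its speed; a pose out of reach is approached as far as the arm can. A call with a number of a shift or a turn outside -1 to 1 is refused whole. A call with a gripper value outside its range is refused whole. The fingers move at their own pace and stop on an object; "force" is the grip in N (left out, the last holds). Time passes only in rows, so rows that repeat a pose let the fingers close. It gives the time, the measured TCP pose, the force and the opening at its end, in the units of the state.
- manip.get_state(): the state, without advancing time (a new reading comes with each control period).
- get_image(name): name is "scene" or "top" or "wrist"; returns a dict with "frame" (480x640x3 uint8, blue, green, red), "fx", "fy", "cx", "cy" (pixels), "k1" (the pictures are not rectified: a ray, as slopes to the right and down, at radius r is drawn at 1 + k1 r^2 times it, then the intrinsics apply), "rvec" (rotation vector, rad) and "tvec" (3), from world to camera coordinates, as OpenCV has them; the wrist camera has in their place "T_tool_cam" (4x4, takes a point from camera to tool coordinates, whose origin is the TCP and whose axes are the flange's). Camera axes: x right, y down, z forward; pixel columns grow to the right and rows downward; lengths in m; the calibration is good to about 2 mm. A picture is of the moment at which its call begins: read the wrist's pose just before it. There is no depth.
- job.sign_off(): hands the job in, once; it reports no verdict.
The state is a dict: "clock": time; "qpos": joint angles; "qd": joint speeds; "effort": joint torques, N m; "position": TCP position; "ee_rot": TCP orientation; "contact_force": force on the tool from outside, world axes, zero at the start; "moment": the same for the moment, N m; "width": finger opening in m.
Only numpy, scipy, OpenCV 4.12 (cv2) and the standard library are available. Lean on these libraries where they do the work, as an engineer would, in place of code of your own. Each camera call takes 0.05 s, during which the arm holds its last target. There are 200 camera calls.

TASK

The wafer carton on the scale is underweight: put it in the reject box. The box is locked, so slide its lock tab fully aside, press the release pad down to let the lid spring open, then put the carton inside, lying on the bottom of the box, and let go. Leave the lid open and the lock off for the next reject, and leave everything else on the table where it is.

Things in the scene. Friction and masses are not known exactly. Their poses are not given: they have to be found in the camera images.
- reject_box: Steel reject box, fixed to the table, 260 (own x) x 210 (own y) x 130 mm high. Origin: centre of its underside, z up. The front of its top (own x -130 to -35) is a deck 120 mm high with a black release pad (own y -70 to -5) and beside it, on the +y side, a black lock tab. Behind (own x -38 to +130) is the bin under a flat lid, its top 138 mm high.
- bin_floor (a point): Centre of the bin's floor inside the reject box (box x +46, y 0), 20 mm above the table, under the closed lid. The bin is 160 mm (box x) x 202 mm (box y) inside; its 4 mm walls are 130 mm high. Axes as the box's.
- tab_ridge (a point): Lock tab: middle of its upright thumb ridge, 20 mm above the deck (140 above the table). Ridge 16 (box x) x 30 mm (box y), top 29 mm above the deck, on a plate 40 x 44 x 6 mm. A tongue 13 mm high runs from it towards box -y under the pad and blocks it. Free space when locked: 35 mm from ridge to pad, 39 mm to the bin wall. Axes as the box's.
- lock_tab (a joint): Travel of the lock tab along the box's +y, away from the pad: 0 m locked, 0.030 m fully aside at its stop; the tongue leaves the pad at about 0.018. It starts at 0 to 0.005. Friction about 2 N; it stays where it is left.
- pad_top (a point): Release pad, a large black push button: centre of its upper face, 144 mm above the table at rest and 24 mm above the deck. 60 mm (box x) x 65 mm (box y), 10 mm thick; goes straight down. It draws back a small steel bolt (36 mm wide, top 144 mm high, own bracket, 17 mm behind the pad's rear edge) that holds the lid's front lip. Axes as the box's.
- release_pad (a joint): Travel of the release pad: 0 at rest, 0.009 m fully down. The lid is let go at about 0.005 m. It springs back. The push needed grows from 2 N to about 5 N at the bottom. With the tab's tongue under it, it moves only 1 mm.
- lid (a joint): Angle of the reject box's lid: 0 shut and latched, 1.75 rad fully open. Its hinge runs along the box's rear edge (box x +128, 134 mm high). When the pad lets it go, a spring swings it up and back to fully open in about 1 s and holds it there; it reaches 160 mm above the hinge.
- scale: Bench scale, fixed to the table, 270 (its x) x 220 mm (its y), with a sloping display panel along its -x edge. Origin: centre of its underside. Its steel platform is 205 x 210 mm, centred at own x +30, and 75 mm high.
- light_carton_center (a point): The underweight carton: plain cardboard folding carton with a white paper band, 130 (its x) x 56 (its y) x 44 mm high, about 0.12 kg, lying on the scale's platform. This point is its centre, 22 mm above its underside.
- good_carton: Another carton of the same kind, lying on the table in front of the robot. Origin: centre of its underside. Leave it.
- label_roll: Roll of white labels standing on end, 76 mm in diameter and 60 mm high, between and beyond the box and the scale. Origin: centre of its underside. Leave it.
- tape_dispenser: Heavy black desk tape dispenser, 190 x 75 x 117 mm, on the left. Origin: centre of its underside. Leave it.
- safety_knife: Grey safety knife, about 155 x 30 x 18 mm, lying near the robot on the left. Origin: under its middle. Leave it.
- scanner: White and grey hand scanner lying flat, about 205 x 65 x 40 mm, near the robot on the right. Origin: centre of the underside of its head. Leave it.
- pen_tray: Small open steel tray with pens, 140 x 90 x 30 mm, on the right. Origin: centre of its underside. Leave it.
Things that resemble listed ones, but are neither listed nor needed, are in the scene too. What is shaped like the part that bears light_carton_center but blue or green is not meant.

How it is judged:
On the way, in this order (a step that is already met when the one before it is completed fails the run):
1. the lock tab is slid aside, clear of the pad (22 of its 30 mm or more) (value of joint lock_tab above 0.022 m), for 0.1 s.
2. the release pad is pressed down (over 4 mm) (value of joint release_pad above 0.004 m).
3. the lid has sprung open (value of joint lid above 1.3 rad), for 0.1 s.
At the end, for the whole second after the job is handed in: The underweight carton lies at rest on the bottom of the reject box, on any of its long faces (its centre within 50 mm of the bin floor's height and inside the bin's walls), the lid stands open (over 1.3 rad) and the lock tab is still aside (over 20 mm) (x of light_carton_center in the frame of bin_floor between -0.08 and 0.08 m and y of light_carton_center in the frame of bin_floor between -0.1 and 0.1 m and z of light_carton_center in the frame of bin_floor below 0.05 m and linear speed of light_carton below 0.02 m/s and value of joint lid above 1.3 rad and value of joint lock_tab above 0.02 m); the robot touches nothing.
It fails at once if another thing on the table is shoved by more than 30 mm (distance of any of good_carton, label_roll, tape_dispenser, safety_knife, scanner, pen_tray from where it was at the start of the episode above 0.03 m).
It also fails if it takes over 59 s, if anything falls off the work surface, if the arm or the gripper's body presses on something with over 40 N, if the wrist force passes 120 N, or if a joint passes its speed limit or range.

## Working session

There is one attempt and no reset: what is moved stays moved. The work goes in short steps, Python scripts to look and compute and a tool call to move; the robot and the scene stay as the last step left them, time stands still between calls to the robot, and variables do not carry over. Pictures are saved under pics/ and viewed, about 8 in all and at most 12, crops included, and the job is handed in when it is done.

Besides the shell and the picture viewer there is one more tool, called after ">>>" in YAML: its name, and indented under it one key for each argument. step_arm: Moves the arm, as the interface text tells. Its arguments: {"type":"object","properties":{"moves":{"type":"array","items":{"type":"number","minimum":-1,"maximum":1}},"force":{"type":"number"}},"required":["moves"]}

```bash
mkdir -p pics; cat > h.py <<'E'
import numpy as np, cv2, json
from rig import manip, get_image, job
from scipy.spatial.transform import Rotation as R
def snap(cam,name):
    s=manip.get_state(); d=get_image(cam); cv2.imwrite(f'pics/{name}.png',d['frame'])
    if cam=='wrist':
        q=s['ee_rot']; T=np.eye(4); T[:3,:3]=R.from_quat([q[1],q[2],q[3],q[0]]).as_matrix(); T[:3,3]=s['position']
        T=T@np.array(d['T_tool_cam'])
    else:
        M=cv2.Rodrigues(np.array(d['rvec'],float))[0]; T=np.eye(4); T[:3,:3]=M.T; T[:3,3]=-M.T@np.array(d['tvec'],float).ravel()
    json.dump(dict(T=T.tolist(),K=[float(d[k]) for k in('fx','fy','cx','cy','k1')]),open(f'pics/{name}.json','w'))
def ray(name,u,v):
    c=json.load(open(f'pics/{name}.json')); fx,fy,cx,cy,k=c['K']; T=np.array(c['T'])
    d=np.array([(u-cx)/fx,(v-cy)/fy]); p=d.copy()
    for _ in range(30): p=d/(1+k*(p@p))
    r=T[:3,:3]@np.array([p[0],p[1],1]); return T[:3,3],r/np.linalg.norm(r)
def atz(name,u,v,z):
    o,r=ray(name,u,v); return o+r*(z-o[2])/r[2]
def tri(*obs):
    A=0;b=0;L=[ray(*o) for o in obs]
    for o,r in L: P=np.eye(3)-np.outer(r,r); A=A+P; b=b+P@o
    x=np.linalg.solve(A,b); return x,[float(np.linalg.norm((np.eye(3)-np.outer(r,r))@(x-o))) for o,r in L]
def proj(name,X):
    c=json.load(open(f'pics/{name}.json')); fx,fy,cx,cy,k=c['K']; T=np.array(c['T'])
    p=T[:3,:3].T@(np.array(X)-T[:3,3]); p=p[:2]/p[2]; p=p*(1+k*(p@p)); return p[0]*fx+cx,p[1]*fy+cy
E
python3 -c "
from h import *
snap('top','top0');snap('scene','sc0');print(manip.get_state())
for n in('top0','sc0'):print(open(f'pics/{n}.json').read())"
```

```text
{'clock': 0.1, 'qpos': array([ 1.21697979e+00,  2.76562344e-01,  1.50597662e+00, -5.69944503e-06,
        1.36069138e+00, -1.20989035e-01]), 'qd': array([-0.0003767 , -0.00127082, -0.00107489, -0.00031081, -0.00091951,
       -0.00038149]), 'effort': array([ 1.47141865e-03, -4.17700624e+01, -2.46405011e+01, -1.74844577e-04,
        5.92255892e-03,  9.75707621e-06]), 'position': array([0.1325217 , 0.55908198, 0.24452066]), 'ee_rot': array([-1.89866604e-04,  1.16150357e-01,  9.93231304e-01, -7.96532677e-04]), 'contact_force': array([-0.90903071,  0.55556109,  0.28192866]), 'moment': array([-0.01221812, -0.04923569,  0.04283626]), 'width': 0.0856725263249134}
{"T": [[-0.02836897714449016, -0.9850164227223199, 0.17011128152800453, 0.2310059083972366], [-0.9995904446362742, 0.0285952432891583, -0.0011202915201434238, -0.10820031258094313], [-0.003760867935945933, -0.17007339306475455, -0.9854242217663467, 1.5298299061565575], [0.0, 0.0, 0.0, 1.0]], "K": [556.679001832011, 556.679001832011, 327.0735835299302, 233.73335181874793, -0.13315930767289608]}
{"T": [[-0.3193272735751884, 0.6901184104926632, -0.6494356564357372, 1.4508709624787886], [0.9474837070455897, 0.24513329072176793, -0.20538815609246938, 0.2120857636613081], [0.017456151757589744, -0.6809157431569617, -0.7321536952626946, 1.1874497045055643], [0.0, 0.0, 0.0, 1.0]], "K": [542.4510991202849, 542.4510991202849, 314.65275057156333, 234.93596463574605, 0.03138431914072284]}
```

View pics/top0.png

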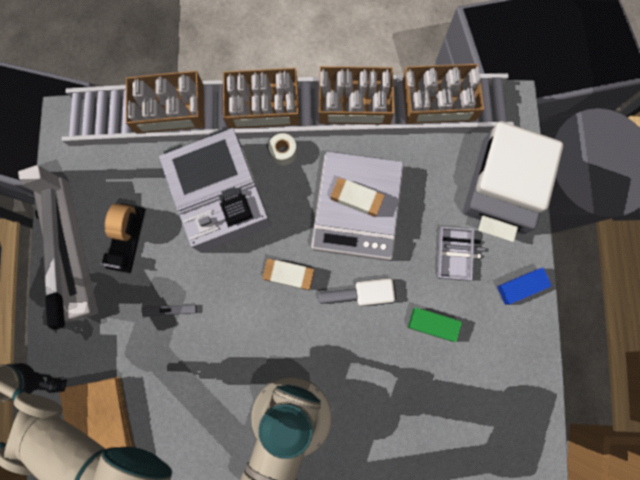

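View pics/sc0.png

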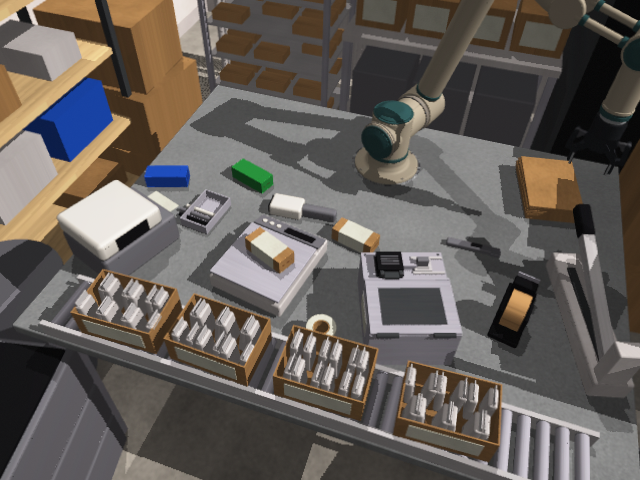

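```bash
python3 -c "
import cv2,numpy as np
t=cv2.imread('pics/top0.png');s=cv2.imread('pics/sc0.png')
def c(i,u,v,w,h,k): return cv2.resize(i[v:v+h,u:u+w],None,fx=k,fy=k,interpolation=cv2.INTER_CUBIC)
a=np.hstack([c(t,150,125,133,133,3)[:300+99],c(t,300,145,133,133,3)])
b=np.vstack([np.hstack([c(t,150,125,130,130,3),c(t,300,145,130,130,3)]),np.hstack([c(s,350,235,130,70,3),c(s,205,215,130,70,3)])])
print(b.shape);cv2.imwrite('pics/crop0.png',b)"
```

```text
(600, 780, 3)
```

View pics/crop0.png

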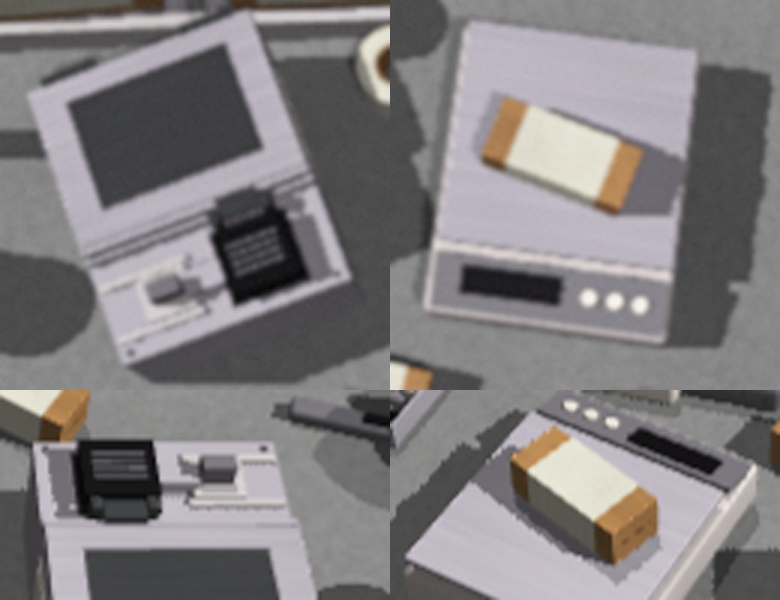

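```bash
cat > m.py <<'E'
from h import *
T=lambda u,v:('top0',150+u/3,125+v/3); C=lambda u,v:('top0',300+(u-390)/3,145+v/3)
S=lambda u,v:('sc0',350+u/3,235+(v-390)/3); D=lambda u,v:('sc0',205+(u-390)/3,215+(v-390)/3)
P=lambda n,*o:print(n,[np.round(x,4) for x in tri(*o)])
P('deckFL',T(127,365),S(275,442));P('deckFR',T(350,278),S(33,443))
P('padFL',T(232,303),S(155,441));P('padFR',T(308,270),S(75,441));P('padRL',T(212,232),S(158,497))
P('ridge',T(167,288),S(218,466))
for n,a in dict(FL=(127,365),FR=(350,278)).items(): print('deck',n,atz(*T(*a),.12))
for n,a in dict(RL=(28,95),RR=(250,12)).items(): print('lid',n,atz(*T(*a),.138))
for a in((232,303),(308,270),(285,200),(212,232)): print('pad',atz(*T(*a),.144))
for a in((75,441),(155,441)): print('padS',atz(*S(*a),.144))
print('ridge',atz(*T(167,288),.149),atz(*S(217,465),.149))
for n,a,b in(('BL',(505,97),(657,490)),('BR',(640,150),(605,530)),('FR',(618,213),(512,465)),('FL',(482,160),(565,428))):
  P(n,C(*a),D(*b)); print(atz(*C(*a),.119))
E
python3 m.py
```

```text
deckFL [array([0.4505, 0.243 , 0.1174]), array([0.0033, 0.0033])]
deckFR [array([0.5215, 0.0461, 0.1176]), array([0.0005, 0.0005])]
padFL [array([0.4991, 0.1465, 0.1345]), array([0.0014, 0.0014])]
padFR [array([0.5251, 0.0812, 0.1376]), array([0.002, 0.002])]
padRL [array([0.5614, 0.163 , 0.1372]), array([0.0007, 0.0007])]
ridge [array([0.513 , 0.2026, 0.1387]), array([0.002, 0.002])]
deck FL [0.45059612 0.2390116  0.12      ]
deck FR [0.52110257 0.04528971 0.12      ]
lid RL [0.69078055 0.32755994 0.138     ]
lid RR [0.75977246 0.13033369 0.138     ]
pad [0.49757025 0.14340795 0.144     ]
pad [0.52417686 0.07842442 0.144     ]
pad [0.58605706 0.09801195 0.144     ]
pad [0.55992232 0.16092305 0.144     ]
padS [0.53011273 0.08392491 0.144     ]
padS [0.50725941 0.1483942  0.144     ]
ridge [0.51122739 0.19825279 0.149     ] [0.52064621 0.20356339 0.149     ]
BL [array([ 0.6066, -0.1262,  0.1635]), array([0.0168, 0.0168])]
[ 0.62365979 -0.14356237  0.119     ]
BR [array([ 0.577 , -0.2204,  0.0514]), array([0.0471, 0.0471])]
[ 0.57274272 -0.2593432   0.119     ]
FR [array([ 0.5347, -0.2599,  0.0652]), array([0.0182, 0.0182])]
[ 0.51743715 -0.2377063   0.119     ]
FL [array([ 0.5679, -0.1607,  0.1821]), array([0.0422, 0.0422])]
[ 0.56770913 -0.12180022  0.119     ]
```

```bash
cat >> h.py <<'E'
def plan(x,y,z,yaw):
    "yaw: world deg of tool y axis; prints dx dy dz twist fractions"
    s=manip.get_state(); q=s['ee_rot']; M=R.from_quat([q[1],q[2],q[3],q[0]]).as_matrix()
    d=M.T@(np.array([x,y,z])-s['position'])/.5
    cur=np.degrees(np.arctan2(M[1,1],M[0,1])); w=(yaw-cur+90)%180-90
    print('t',round(s['clock'],2),'shift',np.round(d,4),'twist',round(-w/180,4),'mm',np.round(d*500),'deg',round(w,1),'F',np.round(s['contact_force'],1),'w',round(s['width'],4),'p',np.round(s['position'],4),'q6',round(s['qpos'][5],2),'tilt',np.round(M[:2,2],4))
E
cat > m2.py <<'E'
from m import *
for n,a,b in(('BL',(505,97),(605,530)),('BR',(640,150),(512,465)),('FR',(618,213),(565,428)),('FL',(482,160),(657,490))): P(n,C(*a),D(*b))
print(np.round(get_image('wrist')['T_tool_cam'],3))
plan(.49,.18,.33,20)
E
python3 m2.py | tail -9
```

```text
BL [array([ 0.6244, -0.1464,  0.1196]), array([0.003, 0.003])]
BR [array([ 0.5747, -0.2595,  0.1099]), array([0.0009, 0.0009])]
FR [array([ 0.5179, -0.2348,  0.111 ]), array([0.0038, 0.0038])]
FL [array([ 0.5676, -0.1224,  0.1201]), array([0.0007, 0.0007])]
[[-0.001 -0.961 -0.276  0.07 ]
 [ 1.    -0.001 -0.    -0.   ]
 [-0.    -0.276  0.961 -0.127]
 [ 0.     0.     0.     1.   ]]
t 0.15 shift [-0.8705 -0.5731 -0.1701] twist 0.3148 mm [-435. -287.  -85.] deg -56.7 F [0.3 0.7 0.4] w 0.0855 p [0.1325 0.5591 0.2446] q6 -0.12 tilt [-0.0005 -0.0013]
```

>>> step_arm:
  moves: [-0.87, -0.573, -0.17, 0.315, -1, -0.87, -0.573, -0.17, 0.315, -1, -0.87, -0.573, -0.17, 0.315, -1, -0.87, -0.573, -0.17, 0.315, -1, -0.87, -0.573, -0.17, 0.315, -1]

```text
clock: 0.65
position: [0.3027, 0.3783, 0.2857]
ee_rot: [0.0, 0.474, 0.88, 0.0]
contact_force: [0.4, 0.6, 0.6]
width: 0.0854
```

```bash
python3 -c "
from h import *
plan(.49,.18,.33,20)"
```

```text
t 0.65 shift [-0.5373  0.0947 -0.0885] twist 0.0743 mm [-269.   47.  -44.] deg -13.4 F [0.4 0.6 0.6] w 0.0854 p [0.3027 0.3783 0.2857] q6 0.17 tilt [0.0001 0.    ]
```

>>> step_arm:
  moves: [-0.537, 0.095, -0.088, 0.074, -1, -0.537, 0.095, -0.088, 0.074, -1, -0.537, 0.095, -0.088, 0.074, -1, -0.537, 0.095, -0.088, 0.074, -1, -0.537, 0.095, -0.088, 0.074, -1]

```text
clock: 1.15
position: [0.4733, 0.1998, 0.3256]
ee_rot: [-0.0, 0.571, 0.821, 0.0]
contact_force: [1.4, 0.5, 0.3]
width: 0.0857
```

>>> step_arm:
  moves: [0, 0, 0, 0, 0, 0, 0, 0, 0, 0, 0, 0, 0, 0, 0]

```text
clock: 1.45
position: [0.4715, 0.202, 0.3249]
ee_rot: [-0.001, 0.571, 0.821, -0.0]
contact_force: [0.8, -0.1, 0.5]
width: 0.0442
```

```bash
python3 -c "
from h import *
plan(.49,.18,.33,20)
snap('wrist','w1')"
```

```text
t 1.45 shift [-0.0542  0.0192 -0.0102] twist 0.0022 mm [-27.  10.  -5.] deg -0.4 F [ 0.8 -0.1  0.5] w 0.0442 p [0.4715 0.202  0.3249] q6 -0.09 tilt [-0.0016  0.0004]
```

View pics/w1.png

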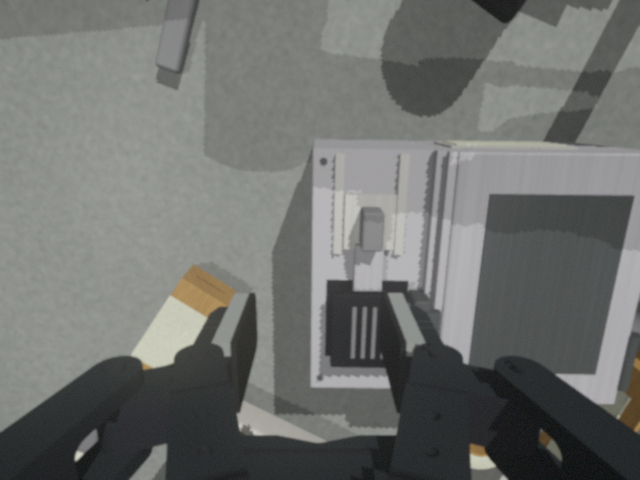

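```bash
python3 -c "
from h import *
for n,u,v,z in(('FL',315,140,.12),('FR',312,388,.12),('padFL',327,281,.144),('padFR',327,365,.144),('padRL',407,281,.144),('ridge TL',362,208,.149),('TR',383,208,.149),('BL',362,250,.149),('BR',383,250,.149)): print(n,np.round(atz('w1',u,v,z),4))
"
```

```text
FL [0.451  0.2482 0.12  ]
FR [0.5233 0.0445 0.12  ]
padFL [0.4959 0.1535 0.144 ]
padFR [0.5218 0.0851 0.144 ]
padRL [0.5534 0.1749 0.144 ]
ridge TL [0.4988 0.2168 0.149 ]
TR [0.513  0.2221 0.149 ]
BL [0.5107 0.1874 0.149 ]
BR [0.5253 0.1928 0.149 ]
```

```bash
python3 -c "
import cv2
i=cv2.imread('pics/w1.png')[130:400,300:480];cv2.imwrite('pics/c1.png',cv2.resize(i,None,fx=2.2,fy=2.2,interpolation=cv2.INTER_CUBIC))"
```

```text
(no output)
```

View pics/c1.png

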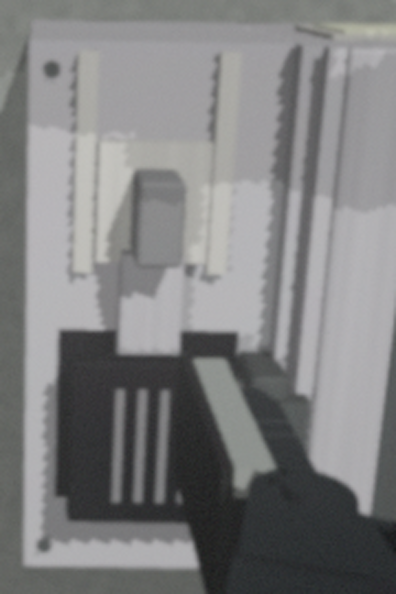

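```bash
python3 -c "
from h import *
r=atz('w1',373,233,.149);print(r)
f=np.array([.94,.342]);l=np.array([-.342,.94])
a=atz('w1',331,291,.144);b=atz('w1',331,366,.144);print('pad front mid',(a+b)/2,np.linalg.norm(a-b),'ctr',(a+b)[:2]/2+f*.03)
FL=atz('w1',315,140,.12)[:2];FR=atz('w1',312,388,.12)[:2];m=(FL+FR)/2;d=FL-FR
print('len',np.linalg.norm(d),'yaw',np.degrees(np.arctan2(-d[0],d[1])),'orig',m+f*.13,'expected pad y', )
o=m+f*.13
for n,p in(('ridge',r[:2]),('padc',(a+b)[:2]/2+f*.03)): print(n,(p-o)@f,(p-o)@l)
plan(r[0],r[1],.3,20)
"
```

```text
[0.51337269 0.20229334 0.149     ]
pad front mid [0.51346784 0.11608596 0.144     ] 0.06581894490633966 ctr [0.54166784 0.12634596]
len 0.21615401809699664 yaw 19.547251039093073 orig [0.60933611 0.19078023] expected pad y
ridge -0.08626812980039528 0.043641810406238275
padc -0.08564468918800419 -0.037425664216733934
t 1.5 shift [-0.0296  0.0788  0.0499] twist 0.0025 mm [-15.  39.  25.] deg -0.5 F [-0.   0.6  0.8] w 0.0425 p [0.4713 0.2024 0.325 ] q6 -0.09 tilt [-0.0013  0.0003]
```

>>> step_arm:
  moves: [-0.03, 0.079, 0.21, 0.002, 0.3, -0.03, 0.079, 0.21, 0.002, 0.3, -0.03, 0.079, 0.21, 0.002, 0.3, -0.03, 0.079, 0.21, 0.002, 0.3, -0.03, 0.079, 0.21, 0.002, 0.3]

```text
clock: 2.0
position: [0.5146, 0.2022, 0.2219]
ee_rot: [0.0, 0.573, 0.82, 0.001]
contact_force: [0.6, -0.2, 0.4]
width: 0.0298
```

```bash
python3 -c "
from h import *
plan(.5134,.2023,.144,20)
snap('wrist','w2')"
```

```text
t 2.0 shift [ 0.0011 -0.0024  0.1559] twist 0.0004 mm [ 1. -1. 78.] deg -0.1 F [ 0.6 -0.2  0.4] w 0.0298 p [0.5146 0.2022 0.2219] q6 -0.1 tilt [0.0013 0.0007]
```

View pics/w2.png

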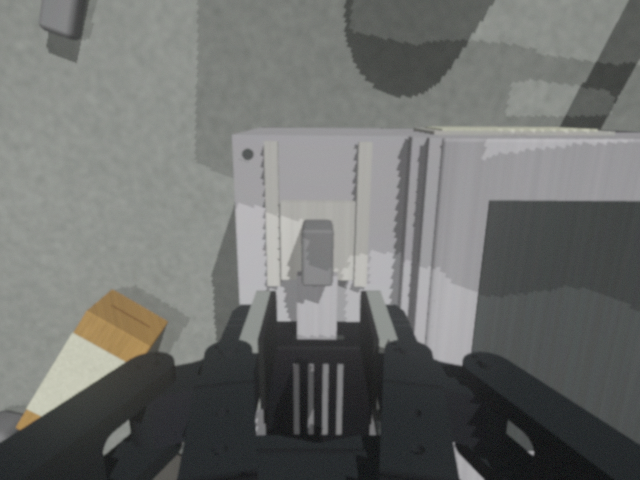

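```bash
python3 -c "
from h import *
print(atz('w2',317.5,257,.149),tri(('w1',373,233),('w2',317.5,257)))"
```

```text
[0.51321405 0.2037428  0.149     ] (array([0.51431107, 0.20137713, 0.14288305]), [0.0005408650660821412, 0.000540865066082054])
```

>>> step_arm:
  moves: [0.001, -0.002, 0.08, 0, 0.3, 0.001, -0.002, 0.13, 0, 0.3, 0.001, -0.002, 0.156, 0, 0.3, 0.001, -0.002, 0.156, 0, 0.3]

```text
clock: 2.45
position: [0.5129, 0.2015, 0.1428]
ee_rot: [-0.0, 0.573, 0.819, -0.0]
contact_force: [0.6, 0.1, -0.2]
width: 0.0295
```

>>> step_arm:
  moves: [0, 0, 0, 0, 1, 0, 0, 0, 0, 1, 0, 0, 0, 0, 1, 0, 0, 0, 0, 1]
  force: 30

```text
clock: 2.85
position: [0.5143, 0.2018, 0.1446]
ee_rot: [0.001, 0.574, 0.819, 0.001]
contact_force: [-0.8, -0.0, 7.3]
width: 0.0151
```

>>> step_arm:
  moves: [0.014, 0, 0, 0, 1, 0.028, 0, 0, 0, 1, 0.042, 0, 0, 0, 1, 0.056, 0, 0, 0, 1, 0.056, 0, 0, 0, 1]

```text
clock: 3.35
position: [0.5048, 0.2284, 0.1446]
ee_rot: [0.001, 0.573, 0.819, 0.001]
contact_force: [-1.7, 0.3, 6.9]
width: 0.0153
```

>>> step_arm:
  moves: [0.003, 0, 0, 0, 1, 0.006, 0, 0, 0, 1, 0.006, 0, 0, 0, 1]

```text
clock: 3.65
position: [0.5048, 0.2287, 0.1446]
ee_rot: [0.003, 0.573, 0.819, -0.0]
contact_force: [-0.7, -7.0, 6.7]
width: 0.0152
```

>>> step_arm:
  moves: [0, 0, 0, 0, 0.3, 0, 0, 0, 0, 0.3, 0, 0, -0.05, 0, 0.3, 0, 0, -0.14, 0, 0.3, 0, 0, -0.14, 0, 0.3]

```text
clock: 4.15
position: [0.5065, 0.2321, 0.2182]
ee_rot: [0.003, 0.573, 0.819, 0.005]
contact_force: [0.7, 0.5, 1.0]
width: 0.03
```

```bash
python3 -c "
from h import *
snap('wrist','w3')
plan(.5417,.1263,.175,20)"
```

```text
t 4.2 shift [-0.2229 -0.0038  0.0812] twist 0.0001 mm [-111.   -2.   41.] deg -0.0 F [ 0.5 -0.6 -0.2] w 0.0303 p [0.505  0.2316 0.2156] q6 -0.05 tilt [0.0072 0.0029]
```

View pics/w3.png

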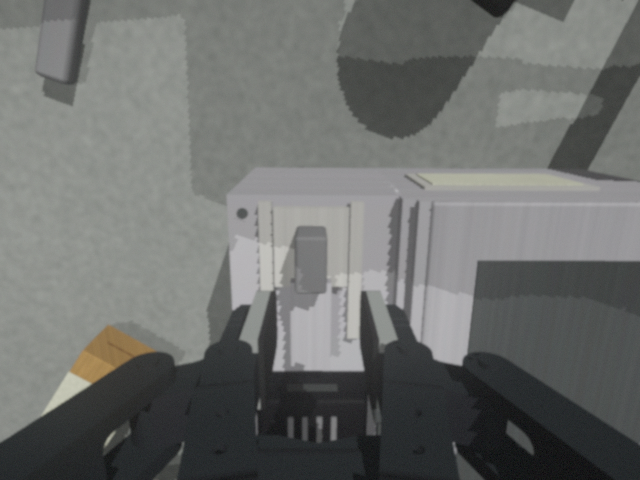

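```bash
python3 -c "
from h import *
plan(.5304,.1222,.175,20)"
```

```text
t 4.2 shift [-0.2229 -0.0279  0.081 ] twist 0.0001 mm [-111.  -14.   41.] deg -0.0 F [ 0.5 -0.6 -0.2] w 0.0303 p [0.505  0.2316 0.2156] q6 -0.05 tilt [0.0072 0.0029]
```

>>> step_arm:
  moves: [-0.1, -0.028, 0, 0, 1, -0.2, -0.028, 0, 0, 1, -0.223, -0.028, 0.04, 0, 1, -0.223, -0.028, 0.08, 0, 1, -0.223, -0.028, 0.08, 0, 1]

```text
clock: 4.7
position: [0.5254, 0.1202, 0.1689]
ee_rot: [-0.003, 0.574, 0.819, -0.002]
contact_force: [-0.6, 0.4, -0.2]
width: 0.0002
```

```bash
python3 -c "
from h import *
plan(.5304,.1222,.1475,20)"
```

```text
t 4.7 shift [0.0003 0.011  0.0426] twist -0.0004 mm [ 0.  6. 21.] deg 0.1 F [-0.6  0.4 -0.2] w 0.0002 p [0.5254 0.1202 0.1689] q6 -0.25 tilt [-0.0078 -0.0003]
```

>>> step_arm:
  moves: [0, 0.008, 0.01, 0, 1, 0, 0.008, 0.02, 0, 1, 0, 0.008, 0.03, 0, 1, 0, 0.008, 0.04, 0, 1, 0, 0.008, 0.042, 0, 1]

```text
clock: 5.2
position: [0.5322, 0.1229, 0.1517]
ee_rot: [0.0, 0.573, 0.819, 0.001]
contact_force: [0.4, 1.3, 4.4]
width: 0.0002
```

>>> step_arm:
  moves: [0, 0, 0.004, 0, 1, 0, 0, 0.008, 0, 1, 0, 0, 0.008, 0, 1]

```text
clock: 5.5
position: [0.5322, 0.1229, 0.1489]
ee_rot: [0.0, 0.574, 0.819, 0.001]
contact_force: [-1.1, 1.7, 10.2]
width: 0.0001
```

>>> step_arm:
  moves: [0, 0, -0.1, 0, 1, 0, 0, -0.2, 0, 1, 0, 0, -0.3, 0, 1, 0, 0, -0.36, 0, 1, 0, 0, -0.36, 0, 1]

```text
clock: 6.0
position: [0.5337, 0.1222, 0.3323]
ee_rot: [0.004, 0.574, 0.819, 0.003]
contact_force: [-0.1, -0.1, 0.0]
width: 0.0001
```

```bash
python3 -c "
from h import *
snap('scene','s4')
plan(.55,-.10,.36,-22)
f=np.array([.94,.342]);o=np.array([.6085,.188]);p=o+.046*f;print('bin',p)"
```

```text
t 6.05 shift [-0.4295 -0.1187 -0.061 ] twist 0.2334 mm [-215.  -59.  -31.] deg -42.0 F [ 0.3 -0.1 -1.5] w -0.0001 p [0.5324 0.1221 0.3294] q6 -0.25 tilt [ 0.0043 -0.0001]
bin [0.65174  0.203732]
```

View pics/s4.png

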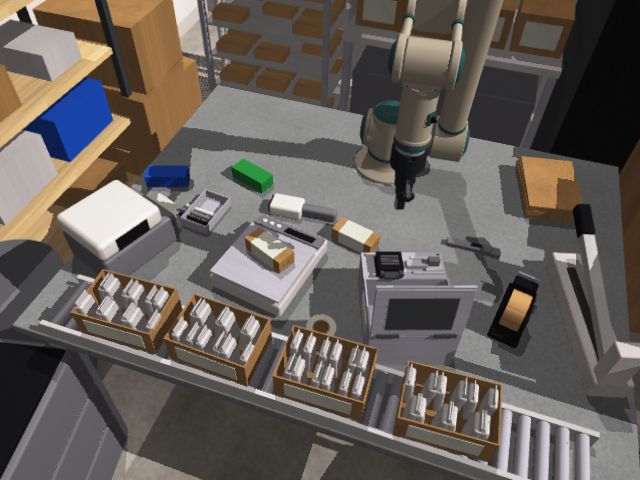

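>>> step_arm:
  moves: [-0.615, -0.142, 0, 0.243, -1, -0.615, -0.142, 0, 0.243, -1, -0.615, -0.142, 0, 0.243, -1, -0.615, -0.142, 0, 0.243, -1, -0.615, -0.142, 0, 0.243, -1]

```text
clock: 6.55
position: [0.5611, -0.1276, 0.3249]
ee_rot: [-0.002, 0.835, 0.55, -0.001]
contact_force: [0.8, -0.4, -0.2]
width: 0.0723
```

```bash
python3 -c "
from h import *
plan(.571,-.191,.28,-23.7)"
```

```text
t 6.55 shift [-0.1086  0.0688  0.0896] twist 0.0022 mm [-54.  34.  45.] deg -0.4 F [ 0.8 -0.4 -0.2] w 0.0723 p [ 0.5611 -0.1276  0.3249] q6 0.06 tilt [-0.0042  0.0013]
```

>>> step_arm:
  moves: [-0.11, 0.069, 0.09, 0.002, -1, -0.11, 0.069, 0.09, 0.002, -1, -0.11, 0.069, 0.09, 0.002, -1, -0.11, 0.069, 0.09, 0.002, -1]

```text
clock: 6.95
position: [0.5715, -0.1898, 0.28]
ee_rot: [-0.002, 0.836, 0.549, -0.001]
contact_force: [0.2, -0.7, 0.0]
width: 0.0854
```

```bash
python3 -c "
from h import *
snap('wrist','w5')
plan(.571,-.191,.28,-23.7)"
```

```text
t 7.0 shift [-0.0041 -0.0003  0.0025] twist 0.0021 mm [-2. -0.  1.] deg -0.4 F [-0.5  1.1  0.1] w 0.0857 p [ 0.572  -0.1892  0.2813] q6 -0.03 tilt [-0.0023  0.0018]
```

View pics/w5.png

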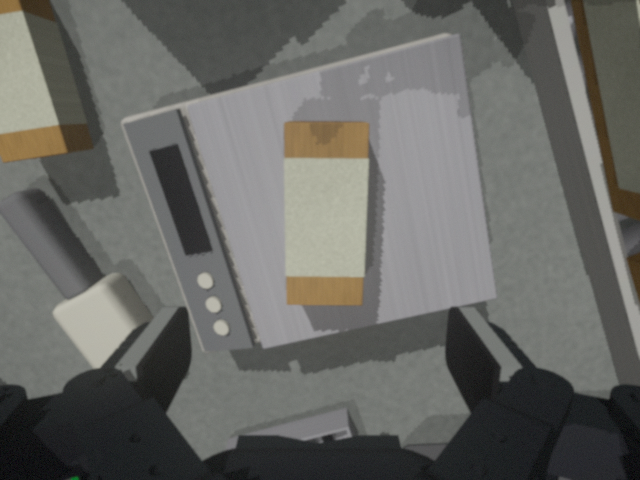

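```bash
python3 -c "
from h import *
P=np.array([atz('w5',u,v,.119) for u,v in((285,122),(369,122),(363,304),(287,304))]);print(np.round(P,4))
c=P.mean(0);d=(P[0]+P[1]-P[2]-P[3])/2;print(c,np.linalg.norm(d),np.degrees(np.arctan2(d[1],d[0])),np.linalg.norm(P[0]-P[1]),np.linalg.norm(P[2]-P[3]))
for i,(uv) in enumerate(((504,97),(482,160),(618,213),(640,150))): print(tri(('w5',*((285,122),(369,122),(363,304),(287,304))[[1,0,3,2][i]]),('top0',300+(uv[0]-390)/3,145+uv[1]/3)))
yaw=np.degrees(np.arctan2(d[1],d[0]))-90
plan(c[0],c[1],.16,yaw);plan(c[0],c[1],.102,yaw)
"
```

```text
[[ 0.5761 -0.1222  0.119 ]
 [ 0.6259 -0.1438  0.119 ]
 [ 0.5748 -0.2614  0.119 ]
 [ 0.5239 -0.2395  0.119 ]]
[ 0.57518669 -0.19170813  0.119     ] 0.12829513986517405 66.25499571387253 0.05432040831937398 0.05544884196518316
(array([ 0.62673307, -0.14368487,  0.10863596]), [0.0007578508730607572, 0.0007578508730606971])
(array([ 0.57396137, -0.12194527,  0.09283549]), [0.00010744632902335336, 0.00010744632902336984])
(array([ 0.5205209 , -0.24053135,  0.11072071]), [0.0024531750079337714, 0.0024531750079337593])
(array([ 0.57384205, -0.26029912,  0.11899158]), [0.0014104858557593173, 0.0014104858557593882])
t 7.0 shift [-0.0023  0.0086  0.2425] twist 0.0023 mm [ -1.   4. 121.] deg -0.4 F [-0.5  1.1  0.1] w 0.0857 p [ 0.572  -0.1892  0.2813] q6 -0.03 tilt [-0.0023  0.0018]
t 7.0 shift [-0.0024  0.0089  0.3585] twist 0.0023 mm [ -1.   4. 179.] deg -0.4 F [-0.5  1.1  0.1] w 0.0857 p [ 0.572  -0.1892  0.2813] q6 -0.03 tilt [-0.0023  0.0018]
```

>>> step_arm:
  moves: [-0.002, 0.009, 0.1, 0.002, -1, -0.002, 0.009, 0.2, 0.002, -1, -0.002, 0.009, 0.28, 0.002, -1, -0.002, 0.009, 0.34, 0.002, -1, -0.002, 0.009, 0.358, 0.002, -1]

```text
clock: 7.5
position: [0.5743, -0.1901, 0.1007]
ee_rot: [-0.003, 0.837, 0.548, -0.001]
contact_force: [0.2, -0.4, -0.4]
width: 0.0853
```

>>> step_arm:
  moves: [0, 0, 0, 0, -1, 0, 0, 0, 0, 1, 0, 0, 0, 0, 1, 0, 0, 0, 0, 1, 0, 0, 0, 0, 1]
  force: 30

```text
clock: 8.0
position: [0.5775, -0.1929, 0.1058]
ee_rot: [0.002, 0.837, 0.547, 0.001]
contact_force: [-0.0, 1.7, 6.0]
width: 0.0555
```

>>> step_arm:
  moves: [0, 0, 0, 0, 1, 0, 0, -0.08, 0, 1, 0, 0, -0.18, 0, 1, 0, 0, -0.28, 0, 1, 0, 0, -0.38, 0, 1]

```text
clock: 8.5
position: [0.5759, -0.1926, 0.296]
ee_rot: [0.0, 0.837, 0.547, 0.0]
contact_force: [0.9, -0.5, -1.5]
width: 0.0553
```

```bash
python3 -c "
from h import *
plan(.6517,.2037,.31,20);snap('wrist','w6')"
```

```text
t 8.5 shift [ 0.7867 -0.1797 -0.0282] twist -0.2427 mm [393. -90. -14.] deg 43.7 F [ 0.9 -0.5 -1.5] w 0.0553 p [ 0.5759 -0.1926  0.296 ] q6 -0.02 tilt [ 0.0011 -0.0004]
```

View pics/w6.png

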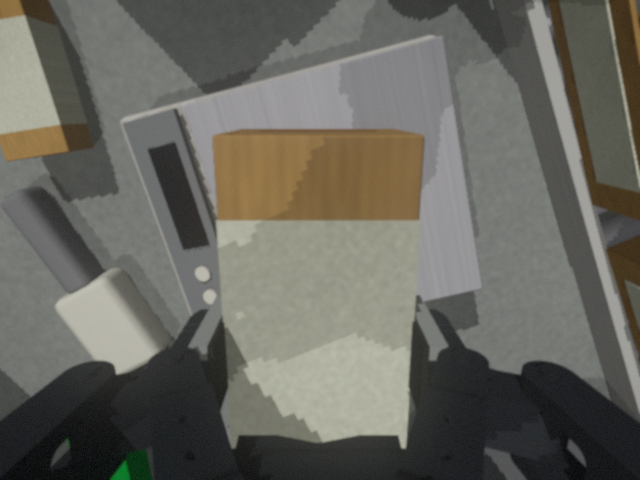

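>>> step_arm:
  moves: [0.787, -0.19, -0.06, -0.243, 1, 0.787, -0.19, -0.06, -0.243, 1, 0.787, -0.19, -0.06, -0.243, 1, 0.787, -0.19, -0.06, -0.243, 1, 0.787, -0.19, -0.06, -0.243, 1]

```text
clock: 9.05
position: [0.6201, 0.0546, 0.3125]
ee_rot: [0.001, 0.576, 0.817, 0.0]
contact_force: [1.2, 0.0, -1.7]
width: 0.0555
```

```bash
python3 -c "
from h import *
plan(.6461,.2017,.32,20)"
```

```text
t 9.05 shift [ 0.2597  0.1479 -0.0149] twist -0.0021 mm [130.  74.  -7.] deg 0.4 F [ 1.2  0.  -1.7] w 0.0555 p [0.6201 0.0546 0.3125] q6 -0.37 tilt [ 0.0014 -0.0001]
```

>>> step_arm:
  moves: [0.26, 0.148, -0.015, -0.002, 1, 0.26, 0.148, -0.015, -0.002, 1, 0.26, 0.148, -0.015, -0.002, 1, 0.26, 0.148, -0.015, -0.002, 1, 0.26, 0.148, -0.015, -0.002, 1]

```text
clock: 9.55
position: [0.6468, 0.201, 0.319]
ee_rot: [0.0, 0.575, 0.818, -0.0]
contact_force: [-0.4, -0.4, -1.9]
width: 0.0557
```

```bash
python3 -c "
from h import *
plan(.6461,.2017,.32,20);snap('wrist','w7');plan(.6461,.2017,.06,20)"
```

```text
t 9.55 shift [ 0.0017 -0.0008 -0.002 ] twist -0.0012 mm [ 1. -0. -1.] deg 0.2 F [-0.4 -0.4 -1.9] w 0.0557 p [0.6468 0.201  0.319 ] q6 -0.15 tilt [-0.0002 -0.0008]
t 9.6 shift [4.600e-03 5.000e-04 5.184e-01] twist -0.0018 mm [  2.   0. 259.] deg 0.3 F [-0.1 -0.  -1.3] w 0.0556 p [0.6467 0.1997 0.3192] q6 -0.15 tilt [-0.0002 -0.0011]
```

View pics/w7.png

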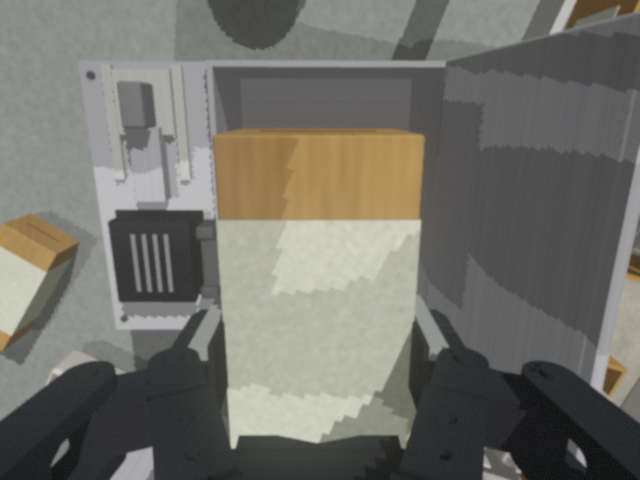

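```bash
python3 -c "
from h import *
f=np.array([.94,.342]);l=np.array([-.342,.94]);t=np.array([.6467,.1997])
for u,v in((207,63),(447,63),(118,328)): p=atz('w7',u,v,.13 if v<99 else .12)[:2]-t;print(p@f,p@l)"
```

```text
-0.07561814395773309 0.10375245132210688
0.0881880257115347 0.10299637446330204
-0.16799774625295655 -0.10173562718230254
```

>>> step_arm:
  moves: [0.004, 0, 0.1, -0.002, 1, 0.004, 0, 0.2, -0.002, 1, 0.004, 0, 0.3, -0.002, 1, 0.004, 0, 0.36, -0.002, 1, 0.004, 0, 0.4, -0.002, 1]

```text
clock: 10.1
position: [0.6445, 0.199, 0.1163]
ee_rot: [-0.001, 0.575, 0.818, -0.002]
contact_force: [-0.5, 0.7, -1.0]
width: 0.0556
```

```bash
python3 -c "
from h import *
plan(.6461,.2017,.057,20)"
```

```text
t 10.1 shift [0.0039 0.0055 0.1187] twist -0.0008 mm [ 2.  3. 59.] deg 0.1 F [-0.5  0.7 -1. ] w 0.0556 p [0.6445 0.199  0.1163] q6 -0.15 tilt [-0.0047 -0.0015]
```

>>> step_arm:
  moves: [0.002, 0.003, 0.04, 0, 1, 0.002, 0.003, 0.08, 0, 1, 0.002, 0.003, 0.1, 0, 1, 0.002, 0.003, 0.114, 0, 1, 0.002, 0.003, 0.114, 0, 1]

```text
clock: 10.6
position: [0.6471, 0.2023, 0.062]
ee_rot: [-0.0, 0.574, 0.819, -0.0]
contact_force: [0.0, -0.0, -2.0]
width: 0.0558
```

>>> step_arm:
  moves: [0, 0, 0.006, 0, 1, 0, 0, 0.01, 0, 1, 0, 0, 0.012, 0, 1, 0, 0, 0.012, 0, 1]

```text
clock: 11.0
position: [0.6474, 0.2035, 0.0566]
ee_rot: [0.0, 0.573, 0.819, 0.0]
contact_force: [-0.0, 0.1, -2.0]
width: 0.0558
```

>>> step_arm:
  moves: [0, 0, 0, 0, -0.6, 0, 0, 0, 0, -0.6, 0, 0, 0, 0, -0.6, 0, 0, 0, 0, -0.6]

```text
clock: 11.4
position: [0.6475, 0.2034, 0.0566]
ee_rot: [0.0, 0.573, 0.819, 0.0]
contact_force: [0.4, -0.7, 0.2]
width: 0.0683
```

>>> step_arm:
  moves: [0, 0, -0.06, 0, -0.6, 0, 0, -0.14, 0, -0.6, 0, 0, -0.24, 0, -0.6, 0, 0, -0.34, 0, -0.6, 0, 0, -0.42, 0, -0.6]

```text
clock: 11.9
position: [0.6477, 0.2034, 0.27]
ee_rot: [0.001, 0.573, 0.819, 0.001]
contact_force: [0.2, 0.0, -0.2]
width: 0.0685
```

>>> step_arm:
  moves: [0, 0, -0.06, 0, -0.6, 0, -0.1, -0.1, 0, -0.6, 0, -0.15, -0.1, 0, -0.6, 0, -0.15, -0.1, 0, -0.6]

```text
clock: 12.3
position: [0.5737, 0.1768, 0.3186]
ee_rot: [0.0, 0.574, 0.819, 0.0]
contact_force: [0.8, 1.2, 0.3]
width: 0.0682
```

```bash
python3 -c "
from h import *
snap('wrist','w8');snap('top','t8')
plan(.6461,.2017,.057,20)
w=cv2.imread('pics/w8.png');t=cv2.imread('pics/t8.png');t=cv2.resize(t[110:270,130:450],None,fx=2,fy=2)[:, :]
s=cv2.resize(w,(400,300));cv2.imwrite('pics/fin.png',np.vstack([np.hstack([s,np.zeros((300,240,3),np.uint8)]),t[:300]]))"
```

```text
t 12.4 shift [-0.0021  0.146   0.5204] twist 0.0 mm [ -1.  73. 260.] deg -0.0 F [-0.1 -0.5 -0.6] w 0.0682 p [0.5767 0.1776 0.3171] q6 -0.17 tilt [0.0017 0.0005]
```

View pics/fin.png

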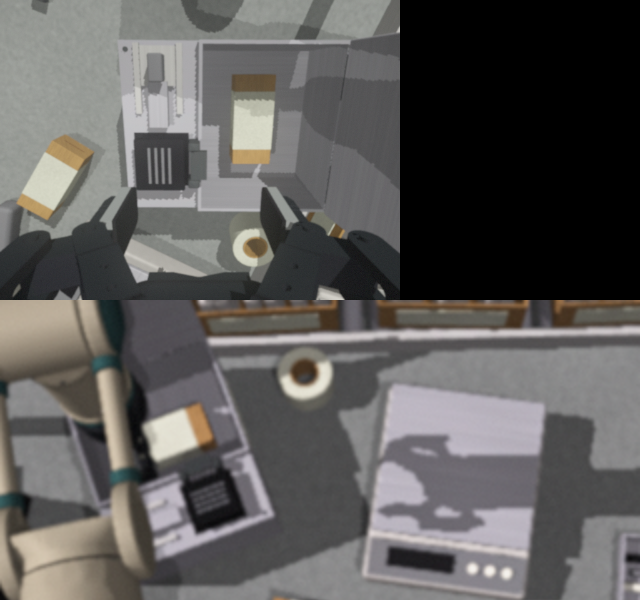

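The carton lies flat in the bin at about (253,118) in the wrist half. The lid stands open, the tab is aside at (155,68), the scale is empty and nothing touches the gripper. I'm handing in.

```bash
python3 -c "
from h import *
print(manip.get_state()['qd'].round(3));job.sign_off()"
```

```text
[ 0.001  0.033 -0.017  0.001 -0.007 -0.002]
the job is handed in; nothing more can be done
```

The underweight carton is in the reject box, and I handed the job in at about 12.4 s of robot time. No verdict was reported.

**What I did:**
- I gripped the tab's ridge and slid it about 28 mm, until it met its stop with about 7 N.
- I pressed the pad until the force reached about 10 N, and the lid sprang open.
- I picked the carton off the scale, lowered it into the middle of the bin, let go and backed the arm clear.

**Last checks:**
- The final pictures showed the carton lying flat on the bin floor, the lid open and the tab aside.
- The scale was empty and the arm was touching nothing (force about 0–1 N). I saw no sign that the other things had moved, though I did not measure their positions again.

**Disagreements:**
- **Heights:** those I measured from two views came out mostly 2–10 mm below the given ones, and one carton corner 26 mm below. I used the given heights for the positions.
- **Tip contact:** the force rose by about 6–7 N as the fingers closed on the ridge and on the carton, probably from the tips touching the surface below.

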